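# Dip the sampling probe and hang it back in its rack

## Task

Beside the mass spectrometer, lift the sampling probe (the tool with the plain round handle) out of the two-hole rack and dip its tip well down into the smallest of the three white beakers. Then hang the probe back upright in its own hole of the rack and let go, leaving the small beaker standing where it was.

Things in the scene. Friction and masses are not known exactly. Their poses are not given: they have to be found in the camera images.
- probe_grip (a point): Middle of the probe's round black handle (22 mm diameter, 64 mm long, upright). Loose straight tool, 120 g. Under the handle a grey disc, 58 mm across, 6 mm thick, lies on the rack's plate; below it a 10 mm steel shaft with a 14 mm thick, 25 mm long tip. Point: 38 mm above the disc's underside, 133 mm above the tip's end; z up. Bystander in the other hole: a stirrer with a flat T-bar handle.
- probe_tip (a point): Lower end of the probe's tip, on the tool's axis, 133 mm below probe_grip and 95 mm below the disc's underside.
- beaker_rim (a point): Centre of the mouth, 60 mm above the table, of the smallest beaker: white plastic, loose, 120 g, 64 mm outer and 58 mm inner diameter, 60 mm high, floor 5 mm thick. Bystanders: two white beakers, one taller (72 mm diameter, 105 mm high), one wider (96 mm, 75 mm high). Nothing near is over 120 mm high, save the rack's tools: probe handle top at 185 mm, stirrer top at 165 mm.
- rack: Fixed rack: level aluminium plate 100 (x) by 250 (y) by 10 mm, top face 115 mm above the table, on an upright at each y end and a white foot. Two round through holes, 35 mm in diameter, at x = 0, y = -60 and +60 mm in its own frame; the probe hangs centred in either one, a stirrer in the other. Origin on the table under the plate's centre, z up.
Mind the look-alikes: they are no part of the job. Leave any blue or green look-alike of the part that bears probe_grip alone.

How it is judged (in metres and radians):
On the way:
1. the probe, held by the fingers and upright within 20 degrees, has its tip inside the smallest beaker, at least 15 mm below the rim (horizontal distance between probe_tip and beaker_rim below 0.028 m and z of probe_tip in the frame of beaker_rim below -0.015 m and angle between probe_grip's own z axis and vertical below 0.35 rad and contact force between the fingers and probe above 0.5 N), for 0.2 s.
At the end, for the whole second after the job is handed in: The probe hangs at rest and released in the rack hole it came from, upright within 10 degrees and within 20 mm of where it hung at the start; the smallest beaker stands upright within 30 mm of where it was (distance of each of probe_grip, probe_tip from where it was at the start of the episode below 0.02 m and angle between each of probe_grip, beaker_rim's own z axis and vertical below 0.17 rad and linear speed of probe below 0.02 m/s and distance of beaker_rim from where it was at the start of the episode below 0.03 m); the robot touches nothing.
It fails at once if the smallest beaker is tipped by more than 30 degrees (angle between beaker_rim's own z axis and vertical above 0.52 rad).
It also fails if it takes over 51 s, if anything falls off the work surface, if the arm or the gripper's body presses on something with over 40 N, if the wrist force passes 120 N, or if a joint passes its speed limit or range.

## Robot

A 6-joint arm with a two-finger parallel gripper is mounted at the origin on the work surface. World frame = base frame: x ahead of the robot, y to its left, z up, the work surface at z = 0. Lengths are in m, angles in degrees, forces in N, time in s.
With the tool pointing down it reaches from about 0.275 to 0.75 m from the base axis. Payload 10.2 kg.
Tool frame: the origin (TCP) lies at the very end of the fingers, on their centre line; the grasp point (between the pads) lies 19 mm behind it; x points along the fingers, y is the direction in which the jaws open and shut, and the axes are right-handed (so a half turn about x gives the same grasp; the last joint's range is limited). The gripper opens to 85 mm and grips with 20 to 120 N. Pads are 22 mm wide; open, the fingers measure 114 mm over their backs; the gripper's body (76 mm by 85 mm) begins 54 mm behind the grasp point. The pads swing forward as they close: fully open they stand 13 mm farther back than shut.
Start: joints at [-12.8, 17.928, 85.812, -0, 76.261, -12.8], TCP at [0.525, -0, 0.231] pointing down, gripper open.
Joint ranges: [-168.41, 168.41], [-55.51, 124.54], [10.69, 146.95], [-70.63, 250.63], [1, 178], [-165.06, 165.06]. Speed limits (degrees/s): [136.94, 136.94, 172.46, 180, 180, 180].

## Interface

Orientations are given as [roll, pitch, yaw] about the fixed x, y, z axes, in that order (R = Rz(yaw) Ry(pitch) Rx(roll)).
In Python, from workcell import readout, optics, env gives the robot as it stands.
- The arm moves only by the shell command python3 -m jog 'ROWS' [FORCE]. ROWS is JSON, a list of rows, each a list of 3 entries, a list of its own where there are three numbers: the opening, from -1 (shut) to 1 (fully open), then the shift along the tool's x, y, z in units of 50 cm (1.0 is 50 cm), then the turn about the tool's x in units of pi rad (1.0 is pi rad). In form: [[hand, [x, y, z], twist], ...]. A call has 1 to 8 rows; each row shifts and turns the pose as measured when the row begins, along the tool's axes as they then stand; what a row does not reach is not made up. A row lasts 1/8 s, in which the tool goes at most 62.5 mm and 10.7 degrees, less where a joint would pass 70% of its speed; a pose out of reach is approached as far as the arm can. A call with a number of a shift or a turn outside -1 to 1 is refused whole. A call with a gripper value outside its range is refused whole. The fingers move at their own pace and stop on an object; FORCE is the grip in N (left out, the last holds). Time passes only in rows, so rows that do not move let the fingers close. It gives the time, the measured TCP pose, the force and the opening at its end, in the units of the state.
- readout.sense(): the state, without advancing time (a new reading comes with each control period).
- optics.snapshot(name): name is "scene" or "side" or "wrist"; returns (picture, depth): 420x560x3 uint8, red, green, blue; 420x560 float32, m along the optical axis (not along the pixel's ray), 0 where there is no reading.
- optics.camera_params(name): a dict with "fx", "fy", "cx", "cy" (pixels), "rvec" (rotation vector, rad) and "tvec" (3), from world to camera coordinates, as OpenCV has them; the wrist camera has in their place "hand_eye" (4x4, takes a point from camera to tool coordinates, whose origin is the TCP and whose axes are the tool frame's). Camera axes: x right, y down, z forward; pixel columns grow to the right and rows downward; lengths in m; the calibration is good to about 2 mm. A picture is of the moment at which its call begins: read the wrist's pose just before it. camera_params takes no time and is no camera call.
- env.sign_off(): hands the job in, once; it reports no verdict.
The state is a dict: "time_s": time; "joints": joint angles; "joint_velocities": joint speeds; "effort": joint torques, N m; "ee_pos": TCP position; "tcp_rot": TCP orientation; "force": force on the tool from outside, world axes, zero at the start; "ft_torque": the same for the moment, N m; "grip_width": finger opening in m.
Only numpy, scipy, OpenCV 4.12 (cv2) and the standard library are available. Lean on these libraries where they do the work, as an engineer would, in place of code of your own. Each camera call takes 0.05 s, during which the arm holds its last target.

## Working session

There is one attempt and no reset: what is moved stays moved. The work goes in short steps, Python scripts to look and compute and a shell command to move; the robot and the scene stay as the last step left them, time stands still between calls to the robot, and variables do not carry over. Pictures are saved under pics/ and viewed, and the job is handed in when it is done.

```bash
mkdir -p pics; ls; python3 - <<'E'
from workcell import readout, optics
import cv2, numpy as np
print(readout.sense())
for n in ["scene","side"]:
    p,d=optics.snapshot(n); cv2.imwrite(f"pics/{n}0.png",p[:,:,::-1]); np.savez(f"{n}0.npz",p=p,d=d)
    print(n,optics.camera_params(n))
print(optics.camera_params("wrist"))
E
```

```text
pics
{'time_s': 0.0, 'joints': array([-1.27996516e+01,  1.79607901e+01,  8.58555232e+01, -3.89020118e-04,
        7.62600913e+01, -1.27999574e+01]), 'joint_velocities': array([-0.0452636 ,  0.1331001 ,  0.07501699, -0.00331356, -0.07264921,
        0.04437313]), 'effort': array([-5.78409599e-04, -4.12261176e+01, -2.59742296e+01, -3.58453699e-04,
        4.11797926e-03, -1.23038126e-05]), 'ee_pos': array([5.24736673e-01, 4.79991342e-05, 2.30713108e-01]), 'tcp_rot': array([-102.51667421,   89.92359448,  167.48372423]), 'force': array([-0.26727639, -1.30333313, -0.51310629]), 'ft_torque': array([-0.01904036, -0.00465339,  0.02023222]), 'grip_width': 0.08541280441612173}
scene {'fx': 443.1746603761916, 'fy': 443.1746603761916, 'cx': 281.20884918899924, 'cy': 210.87029003674144, 'rvec': array([ 0.9363444 ,  2.56054204, -0.94841455]), 'tvec': array([ 0.36384645, -0.15562753,  1.19247413])}
side {'fx': 428.37999953722374, 'fy': 428.37999953722374, 'cx': 286.1511787621444, 'cy': 210.26151408016128, 'rvec': array([ 2.14722492, -0.18887189,  0.09255521]), 'tvec': array([-0.50490607,  0.16403619,  0.9683292 ])}
{'fx': 370.40169572308446, 'fy': 370.40169572308446, 'cx': 279.14108747930493, 'cy': 211.18924560041495, 'hand_eye': array([[-4.53998364e-04, -2.95098441e-01,  9.55466747e-01,
        -1.43342382e-01],
       [ 9.99999196e-01, -1.26523493e-03,  8.43871805e-05,
        -1.09493901e-03],
       [ 1.18398737e-03,  9.55466017e-01,  2.95098778e-01,
        -7.69609332e-02],
       [ 0.00000000e+00,  0.00000000e+00,  0.00000000e+00,
         1.00000000e+00]])}
```

View pics/scene0.png

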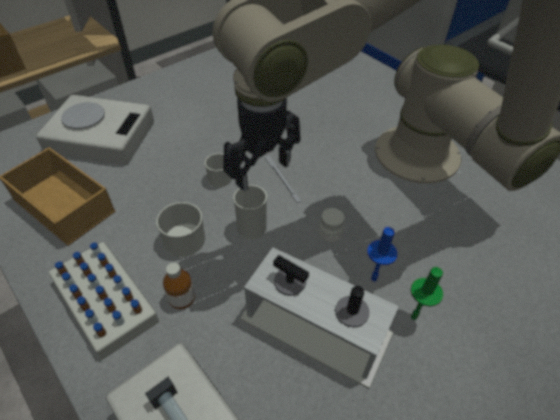

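View pics/side0.png

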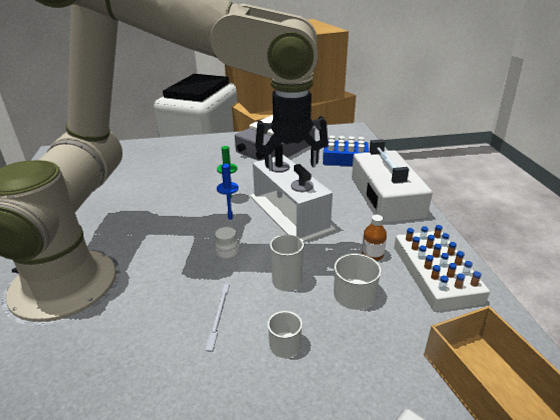

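The plain round black handle (probe) is at scene (356,300) and side (279,157). The stirrer with the T-bar is at scene (291,268) and side (302,178). There are blue and green look-alikes at scene (385,245) and (428,287), which I leave alone. White beakers in the side view: tall (287,262), wide (357,280), small (285,333). The thing at (227,242) looks like a stack or lidded pot. I'll measure these and crop.

```bash
cat > h.py <<'E'
import numpy as np, cv2
from workcell import optics
def cam(n):
    c=optics.camera_params(n); R,_=cv2.Rodrigues(np.array(c["rvec"])); return c,R,np.array(c["tvec"])
def cloud(n,d):
    c,R,t=cam(n); v,u=np.mgrid[:d.shape[0],:d.shape[1]]
    P=np.stack([(u-c["cx"])/c["fx"]*d,(v-c["cy"])/c["fy"]*d,d],-1)
    W=(P-t)@R; W[d<=0]=np.nan; return W
E
python3 - <<'E'
from h import *
def show(n,u0,u1,v0,v1,zlo,zhi,f=None):
    z=np.load(f"{n}0.npz"); W=cloud(n,z["d"])[v0:v1,u0:u1].reshape(-1,3); p=z["p"][v0:v1,u0:u1].reshape(-1,3).astype(int)
    m=(W[:,2]>zlo)&(W[:,2]<zhi)
    if f: m&=f(p)
    w=W[m]; print(n,(u0,u1,v0,v1),len(w), "min",w.min(0).round(3),"max",w.max(0).round(3),"med",np.median(w,0).round(3))
    if len(w)>10:
        (a,b),r=cv2.minEnclosingCircle(w[:,:2].astype(np.float32)); print("   circ",round(a,4),round(b,4),round(r,4))
dark=lambda p:p.max(1)<70
show("scene",335,375,282,312,.125,.2,dark)
show("side",268,290,143,172,.125,.2,dark)
show("scene",335,375,285,325,.113,.128)
show("scene",270,312,250,290,.125,.2,dark)
show("side",262,306,310,360,.048,.07)
show("side",205,245,225,262,.01,.09)
show("side",268,306,232,262,.09,.12)
show("side",330,384,254,285,.06,.09)
show("scene",203,232,152,190,.048,.07)
show("scene",245,400,250,335,.108,.119)
for n,b in [("scene",(300,400,230,330)),("side",(250,350,290,370)),("side",(190,400,220,320))]:
    p=np.load(f"{n}0.npz")["p"][b[2]:b[3],b[0]:b[1]]
    cv2.imwrite(f"pics/crop_{n}_{b[0]}.png",cv2.resize(p,None,fx=3.8,fy=3.8,interpolation=cv2.INTER_CUBIC)[:,:,::-1])
E
```

```text
scene (335, 375, 282, 312) 329 min [0.524 0.238 0.126] max [0.545 0.259 0.187] med [0.541 0.25  0.17 ]
   circ 0.5346 0.248 0.0111
side (268, 290, 143, 172) 140 min [0.525 0.232 0.125] max [0.545 0.248 0.184] med [0.535 0.238 0.157]
   circ 0.5348 0.2413 0.0113
scene (335, 375, 285, 325) 1116 min [0.48  0.192 0.113] max [0.572 0.287 0.128] med [0.529 0.249 0.119]
   circ 0.5248 0.2395 0.0481
scene (270, 312, 250, 290) 476 min [0.562 0.106 0.125] max [0.593 0.168 0.168] med [0.579 0.139 0.163]
   circ 0.5767 0.1368 0.0319
side (262, 306, 310, 360) 387 min [ 0.434 -0.291  0.048] max [ 0.497 -0.227  0.062] med [ 0.465 -0.255  0.056]
   circ 0.4657 -0.259 0.0323
side (205, 245, 225, 262) 581 min [0.345 0.013 0.01 ] max [0.401 0.069 0.062] med [0.373 0.027 0.045]
   circ 0.3733 0.041 0.0288
side (268, 306, 232, 262) 408 min [ 0.465 -0.12   0.09 ] max [ 0.535 -0.047  0.107] med [ 0.499 -0.083  0.099]
   circ 0.5008 -0.0832 0.0373
side (330, 384, 254, 285) 497 min [ 0.59  -0.199  0.06 ] max [ 0.685 -0.102  0.077] med [ 0.642 -0.137  0.07 ]
   circ 0.6359 -0.1508 0.0493
scene (203, 232, 152, 190) 158 min [ 0.435 -0.291  0.048] max [ 0.495 -0.226  0.063] med [ 0.473 -0.275  0.056]
   circ 0.4648 -0.2579 0.0334
scene (245, 400, 250, 335) 5137 min [0.385 0.06  0.108] max [0.644 0.311 0.119] med [0.56  0.193 0.115]
   circ 0.5233 0.1687 0.1424
```

View crops.

View pics/crop_scene_300.png

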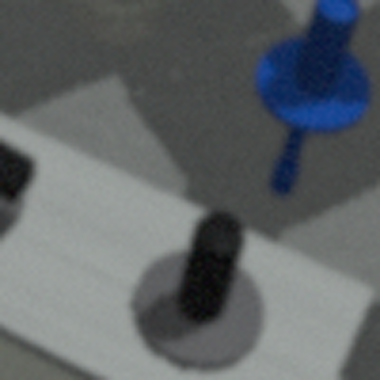

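View pics/crop_side_250.png

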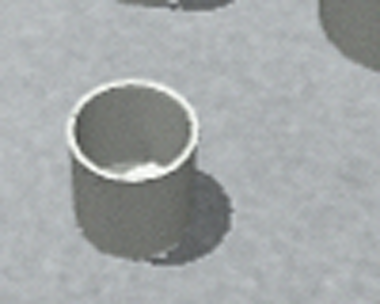

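```bash
python3 - <<'E'
from h import *
from scipy.optimize import least_squares
def fit(n,u0,u1,v0,v1,zlo,zhi,r,c0,dark):
    z=np.load(f"{n}0.npz"); W=cloud(n,z["d"])[v0:v1,u0:u1].reshape(-1,3); p=z["p"][v0:v1,u0:u1].reshape(-1,3)
    m=(W[:,2]>zlo)&(W[:,2]<zhi)
    if dark: m&=p.max(1)<80
    w=W[m]; s=least_squares(lambda c:np.hypot(*(w[:,:2]-c).T)-r,c0,loss='soft_l1',f_scale=.002); print(n,len(w),s.x.round(4),np.abs(s.fun).mean())
fit("scene",335,375,282,312,.13,.178,.011,[.534,.247],1)
fit("side",268,290,143,172,.13,.178,.011,[.534,.247],1)
fit("side",262,306,310,360,.01,.055,.032,[.465,-.258],0)
fit("side",262,306,310,360,.056,.066,.0305,[.465,-.258],0)
fit("scene",203,232,152,190,.055,.066,.0305,[.465,-.258],0)
# disc: brighter grey pixels z 0.119-.124
for n,b in(("scene",(335,375,285,325)),("side",(262,296,150,180))):
    z=np.load(f"{n}0.npz"); W=cloud(n,z["d"])[b[2]:b[3],b[0]:b[1]].reshape(-1,3)
    w=W[(W[:,2]>.1185)&(W[:,2]<.1235)&(np.hypot(W[:,0]-.534,W[:,1]-.247)<.036)]
    print(n,len(w),w.min(0).round(3),w.max(0).round(3))
E
```

```text
scene 196 [0.5332 0.2472] 0.0003995570134806346
side 115 [0.5362 0.2469] 0.0012686184071579291
side 956 [ 0.4651 -0.2599] 0.0030590223006889765
side 203 [ 0.4651 -0.2595] 0.0009980020452431458
scene 83 [ 0.4628 -0.2559] 0.0013092826004409744
scene 562 [0.506 0.219 0.119] [0.563 0.276 0.123]
side 104 [0.516 0.215 0.119] [0.564 0.27  0.123]
```

The crops confirm both targets. The plain round black handle on the grey disc is at (0.535, 0.247), 0.119 m from the stirrer, which fits the hole spacing. The open white beaker, 64 mm across and 60 mm high, is at about (0.465, -0.258). Next I'll compute tool axes and clearances to the blue and green look-alikes.

```bash
cat >> h.py <<'E'
from workcell import readout
from scipy.spatial.transform import Rotation as Ro
def pose():
    s=readout.sense(); R=Ro.from_euler('xyz',s["tcp_rot"],degrees=True).as_matrix(); return s,np.array(s["ee_pos"]),R
def go(target):
    s,p,R=pose(); d=R.T@(np.array(target)-p); print("tcp",p.round(4),"tilt",np.degrees(np.arccos(-R[2,0])).round(2),"ydir",R[:,1].round(3),"zdir",R[:,2].round(3),"w",round(s["grip_width"],4),"F",np.round(s["force"],1),"t",s["time_s"]); print("-> units",(d/.5).round(4),"m",d.round(4)); return d
E
python3 - <<'E'
from h import *
go([.535,.247,.26])
z=np.load("scene0.npz"); W=cloud("scene",z["d"]); p=z["p"].astype(int)
for nm,m in(("blue",(p[...,2]>p[...,0]+50)&(p[...,2]>p[...,1]+30)),("green",(p[...,1]>p[...,0]+50)&(p[...,1]>p[...,2]+40))):
    w=W[m&(W[...,2]>0.02)&(np.arange(420)[:,None]>220)&(np.arange(560)>340)]; print(nm,w.min(0).round(3),w.max(0).round(3))
E
```

```text
tcp [0.5248 0.     0.2308] tilt 0.07 ydir [ 1.    -0.    -0.001] zdir [-0. -1. -0.] w 0.0855 F [-0.5 -0.8  0.9] t 0.1
-> units [-0.0583  0.0204 -0.494 ] m [-0.0291  0.0102 -0.247 ]
blue [0.362 0.165 0.021] [0.417 0.221 0.167]
green [0.367 0.275 0.096] [0.422 0.329 0.167]
```

Tool axes: x is down, y is world +x, z is world −y. The jaws open along world x, clear of everything nearby, so no twist is needed.

```bash
python3 -m jog '[[1,[-0.03,0.0,-0.06],0],[1,[-0.03,0.0,-0.08],0],[1,[0,0.0,-0.08],0],[1,[0,0.01,-0.08],0],[1,[0,0.01,-0.08],0],[1,[0,0,-0.08],0],[1,[0,0,-0.03],0],[1,[0,0,0],0]]'; python3 - <<'E'
from h import *
go([.535,.247,.141])
s,p,R=pose(); im,d=optics.snapshot("wrist"); cv2.imwrite("pics/w1.png",im[:,:,::-1])
c=optics.camera_params("wrist"); H=np.array(c["hand_eye"]); v,u=np.mgrid[:420,:560]
P=np.stack([(u-c["cx"])/c["fx"]*d,(v-c["cy"])/c["fy"]*d,d],-1); W=(P@H[:3,:3].T+H[:3,3])@R.T+p
m=(d>0)&(im.max(2)<80)&(W[...,2]>.13)&(W[...,2]<.18)&(np.hypot(W[...,0]-.535,W[...,1]-.247)<.03)
w=W[m]; print(len(w),w.min(0).round(4),w.max(0).round(4))
from scipy.optimize import least_squares
print(least_squares(lambda c:np.hypot(*(w[:,:2]-c).T)-.011,[.535,.247],loss='soft_l1',f_scale=.002).x)
E
```

```text
time_s: 1.1
ee_pos: [0.5344, 0.2516, 0.2588]
tcp_rot: [-86.5, 89.6, -176.6]
force: [-0.3, 0.0, 0.2]
grip_width: 0.0851
tcp [0.5344 0.2516 0.2588] tilt 0.4 ydir [ 1.    -0.002 -0.007] zdir [-0.002 -1.     0.   ] w 0.0851 F [-0.3  0.   0.2] t 1.1
-> units [0.2357 0.0028 0.009 ] m [0.1178 0.0014 0.0045]
565 [0.5231 0.2486 0.13  ] [0.5448 0.2599 0.18  ]
[0.53391278 0.24838351]
```

View pics/w1.png

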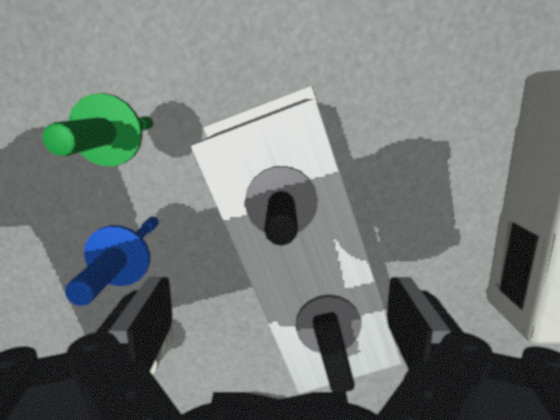

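The wrist view shows the probe's handle top at (281,218), centred between the jaws in x. The stirrer's T-bar is at (332,350), outside the jaws. The wrist fit of (0.534, 0.248) agrees with the other cameras, so I'll descend.

```bash
python3 -m jog '[[1,[0.03,0,0.006],0],[1,[0.05,0,0],0],[1,[0.05,0,0],0],[1,[0.05,0,0],0],[1,[0.03,0,0],0],[1,[0.015,0,0],0],[1,[0,0,0],0]]' 40; python3 - <<'E'
from h import *
go([.534,.248,.141])
E
```

```text
time_s: 2.02
ee_pos: [0.5338, 0.2401, 0.1396]
tcp_rot: [-76.3, 89.5, -166.9]
force: [0.7, 0.3, 0.6]
grip_width: 0.0857
tcp [0.5338 0.2401 0.1396] tilt 0.52 ydir [ 1.    -0.011 -0.009] zdir [-0.011 -1.     0.002] w 0.0857 F [0.7 0.3 0.6] t 2.025
-> units [-0.0028  0.0001 -0.0157] m [-0.0014  0.0001 -0.0079]
```

```bash
python3 -m jog '[[1,[-0.002,0,-0.014],0],[1,[0,0,0],0],[1,[0,0,0],0]]'; python3 - <<'E'
from h import *
go([.534,.248,.141])
E
```

```text
time_s: 2.4
ee_pos: [0.5347, 0.248, 0.1425]
tcp_rot: [-76.7, 89.7, -167.4]
force: [-0.4, 0.3, -0.3]
grip_width: 0.0854
tcp [0.5347 0.248  0.1425] tilt 0.33 ydir [ 1.    -0.011 -0.006] zdir [-0.011 -1.     0.001] w 0.0854 F [-0.4  0.3 -0.3] t 2.4
-> units [ 0.003  -0.0015 -0.0001] m [ 0.0015 -0.0007 -0.    ]
```

```bash
python3 -m jog '[[-1,[0,0,0],0],[-1,[0,0,0],0],[-1,[0,0,0],0],[-1,[0,0,0],0],[-1,[0,0,0],0],[-1,[0,0,0],0],[-1,[0,0,0],0]]' 40; python3 - <<'E'
from h import *
go([.534,.248,.315])
E
```

```text
time_s: 3.28
ee_pos: [0.5348, 0.248, 0.143]
tcp_rot: [-77.0, 89.7, -167.6]
force: [-0.5, 0.6, 0.9]
grip_width: 0.0209
tcp [0.5348 0.248  0.143 ] tilt 0.29 ydir [ 1.    -0.011 -0.005] zdir [-0.011 -1.     0.001] w 0.0209 F [-0.5  0.6  0.9] t 3.275
-> units [-0.344  -0.0034  0.0004] m [-0.172  -0.0017  0.0002]
```

Gripped, with the width at about 21 mm. Reference TCP is (0.5348, 0.2480, 0.143), and the tip sits 123 mm below the TCP. Lifting.

```bash
python3 -m jog '[[-1,[-0.02,0,0],0],[-1,[-0.04,0,0],0],[-1,[-0.05,0,0],0],[-1,[-0.06,0,0],0],[-1,[-0.06,0,0],0],[-1,[-0.06,0,0],0],[-1,[-0.05,0,0],0],[-1,[0,0,0],0]]'; python3 - <<'E'
from h import *
go([.465,-.258,.315])
for n in ["scene","side"]:
    p,d=optics.snapshot(n); cv2.imwrite(f"pics/{n}2.png",p[:,:,::-1])
E
```

```text
time_s: 4.28
ee_pos: [0.535, 0.2479, 0.3211]
tcp_rot: [-75.6, 89.7, -166.2]
force: [0.3, 0.6, -1.6]
grip_width: 0.0207
tcp [0.535  0.2479 0.3211] tilt 0.3 ydir [ 1.    -0.011 -0.005] zdir [-0.011 -1.     0.001] w 0.0207 F [ 0.3  0.6 -1.6] t 4.275
-> units [ 0.0142 -0.1289  1.0133] m [ 0.0071 -0.0644  0.5066]
```

View pics/side2.png

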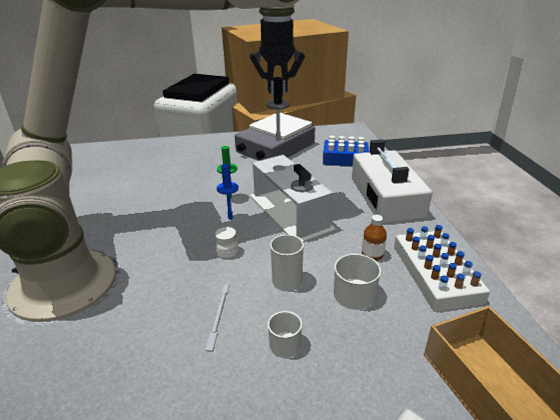

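The side view shows the probe held upright at (278,110), clear of the plate, with the stirrer still at (302,178). Now I'll carry it over.

```bash
python3 -m jog '[[-1,[0,-0.005,0.02],0],[-1,[0,-0.01,0.04],0],[-1,[0,-0.01,0.06],0],[-1,[0,-0.01,0.07],0],[-1,[0,-0.01,0.07],0],[-1,[0,-0.01,0.07],0],[-1,[0,-0.01,0.07],0],[-1,[0,-0.01,0.07],0]]'; python3 -m jog '[[-1,[0,-0.01,0.07],0],[-1,[0,-0.01,0.07],0],[-1,[0,-0.01,0.07],0],[-1,[0,-0.01,0.06],0],[-1,[0,-0.01,0.05],0],[-1,[0,-0.01,0.03],0],[-1,[0,0,0.01],0],[-1,[0,0,0],0]]';python3 - <<'E'
from h import *
go([.465,-.258,.315])
E
```

```text
time_s: 5.38
ee_pos: [0.4888, 0.0041, 0.3112]
tcp_rot: [-80.3, 88.6, -170.8]
force: [0.6, -0.7, -1.9]
grip_width: 0.0212
time_s: 6.38
ee_pos: [0.4502, -0.1838, 0.3067]
tcp_rot: [-90.6, 88.0, 178.6]
force: [-0.2, 0.8, -2.1]
grip_width: 0.0209
tcp [ 0.4502 -0.1838  0.3067] tilt 1.96 ydir [ 0.999 -0.014 -0.034] zdir [-0.014 -1.    -0.   ] w 0.0209 F [-0.2  0.8 -2.1] t 6.375
-> units [-0.0178  0.0311  0.148 ] m [-0.0089  0.0156  0.074 ]
```

```bash
python3 -m jog '[[-1,[0,0.01,0.03],0],[-1,[0,0.01,0.04],0],[-1,[0,0.01,0.04],0],[-1,[0,0.005,0.025],0],[-1,[0,0,0.01],0],[-1,[0,0,0],0],[-1,[0,0,0],0]]';python3 - <<'E'
from h import *
s,p,R=pose(); print("tip pred",(p+R[:,0]*.123).round(4), R[:,0].round(3))
go([.465,-.258,.15])
for n in ["scene","side"]:
    p,d=optics.snapshot(n); cv2.imwrite(f"pics/{n}3.png",p[:,:,::-1]); np.savez(f"{n}3.npz",p=p,d=d)
E
```

```text
time_s: 7.25
ee_pos: [0.4686, -0.2605, 0.3055]
tcp_rot: [-91.4, 88.0, 178.0]
force: [-0.1, 0.9, -2.3]
grip_width: 0.0212
tip pred [ 0.4644 -0.2604  0.1826] [-0.034  0.001 -0.999]
tcp [ 0.4686 -0.2605  0.3055] tilt 1.97 ydir [ 0.999 -0.011 -0.034] zdir [-0.011 -1.    -0.001] w 0.0212 F [-0.1  0.9 -2.3] t 7.25
-> units [ 0.3111  0.0035 -0.0047] m [ 0.1555  0.0017 -0.0023]
```

View pics/side3.png

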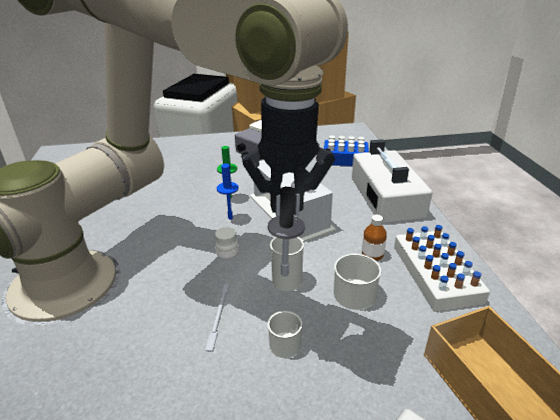

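View pics/scene3.png

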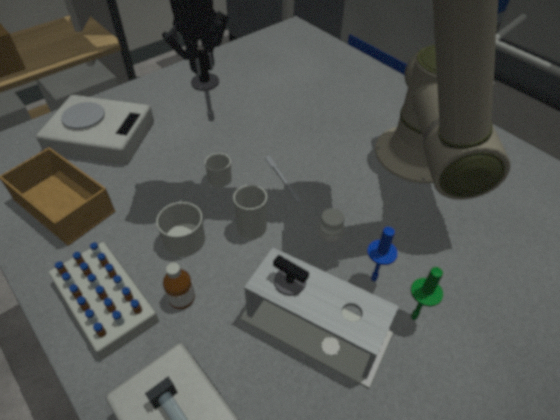

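The probe is held, with its tip at side (285,273). The empty hole is visible at scene (352,312). I'll check the tip by depth.

```bash
python3 - <<'E'
from h import *
z=np.load("side3.npz"); W=cloud("side",z["d"])
w=W[190:290,260:310].reshape(-1,3); m=(np.hypot(w[:,0]-.465,w[:,1]+.258)<.035)
for a,b in((.16,.19),(.185,.2),(.2,.22),(.22,.24),(.25,.27)):
    q=w[m&(w[:,2]>a)&(w[:,2]<b)]; print(a,b,len(q),q.min(0).round(4),q.max(0).round(4),q.mean(0).round(4)) if len(q) else print(a,0)
# scene free-hole centre + plate
c,R,t=cam("side"); P=np.array([.4644,-.2604,.1826])@R.T+t; print(P[0]/P[2]*c["fx"]+c["cx"],P[1]/P[2]*c["fy"]+c["cy"])
E
```

```text
0.16 0.19 21 [ 0.4592 -0.2691  0.1821] [ 0.4708 -0.2632  0.1897] [ 0.4643 -0.2663  0.1865]
0.185 0.2 55 [ 0.4592 -0.2691  0.1851] [ 0.4708 -0.263   0.2   ] [ 0.4646 -0.2667  0.1924]
0.2 0.22 77 [ 0.4595 -0.2698  0.2001] [ 0.4719 -0.2592  0.2197] [ 0.4655 -0.2655  0.2092]
0.22 0.24 58 [ 0.4626 -0.2692  0.22  ] [ 0.4713 -0.2618  0.2392] [ 0.4667 -0.2655  0.2299]
0.25 0.27 31 [ 0.4631 -0.2676  0.25  ] [ 0.4712 -0.2624  0.2597] [ 0.467  -0.2654  0.2549]
283.75753644650376 273.74654145290475
```

```bash
python3 -m jog '[[-1,[0.02,0.003,-0.004],0],[-1,[0.04,0.003,0],0],[-1,[0.05,0.002,0],0],[-1,[0.05,0.002,0],0],[-1,[0.02,0,0],0],[-1,[0,0,0],0]]';python3 - <<'E'
from h import *
s,p,R=pose(); q=p+R[:,0]*.123; print("tip pred",q.round(4), R[:,0].round(3))
t=np.array([.4645,-.2585,.022]); print((R.T@(t-q)/.5).round(4),s["force"])
E
```

```text
time_s: 8.1
ee_pos: [0.4706, -0.2562, 0.2112]
tcp_rot: [-91.8, 88.0, 177.6]
force: [0.6, -0.2, -0.6]
grip_width: 0.0207
tip pred [ 0.4664 -0.2561  0.0882] [-0.034  0.001 -0.999]
[0.1325 0.0007 0.005 ] [ 0.5841973  -0.21128301 -0.64127536]
```

```bash
python3 -m jog '[[-1,[0.02,0,0.003],0],[-1,[0.03,0.002,0.001],0],[-1,[0.04,0.002,0],0],[-1,[0.025,0,0],0],[-1,[0,0,0],0],[-1,[0,0,0],0],[-1,[0,0,0],0]]';python3 - <<'E'
from h import *
s,p,R=pose(); q=p+R[:,0]*.123; print("tip pred",q.round(4), R[:,0].round(3))
t=np.array([.4645,-.2585,.022]); print((R.T@(t-q)/.5).round(4),s["force"])
for n in ["scene","side"]:
    p,d=optics.snapshot(n); cv2.imwrite(f"pics/{n}4.png",p[:,:,::-1]); np.savez(f"{n}4.npz",p=p,d=d)
E
```

```text
time_s: 8.98
ee_pos: [0.4716, -0.2592, 0.1525]
tcp_rot: [-86.5, 88.2, -177.0]
force: [-0.0, 0.5, -1.9]
grip_width: 0.021
tip pred [ 0.4678 -0.2594  0.0295] [-0.031 -0.002 -1.   ]
[ 0.0153 -0.0062 -0.0018] [-0.04956684  0.49225552 -1.91406696]
```

View pics/side4.png

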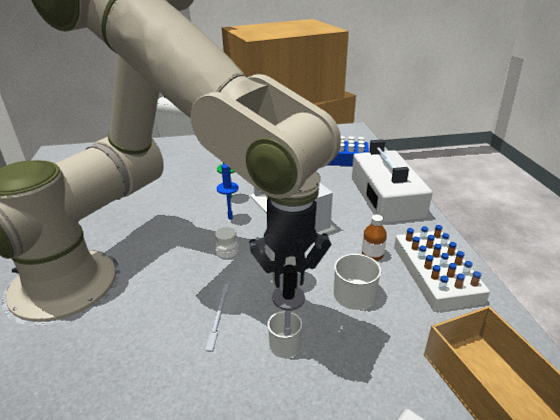

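The side view shows the shaft going into the small beaker at (285,325). The tip is about 30 mm below the rim, 3 mm off centre, with no contact force and the beaker unmoved. I'll dwell 0.5 s, then lift straight out.

```bash
python3 -m jog '[[-1,[0.005,-0.004,0],0],[-1,[0,0,0],0],[-1,[0,0,0],0],[-1,[0,0,0],0]]'; python3 -m jog '[[-1,[-0.02,0,0],0],[-1,[-0.04,-0.001,0],0],[-1,[-0.05,-0.001,0],0],[-1,[-0.06,-0.001,0],0],[-1,[-0.06,-0.001,0],0],[-1,[-0.06,0,0],0],[-1,[-0.03,0,0],0],[-1,[0,0,0],0]]';python3 - <<'E'
from h import *
go([.535,.248,.325])
p,d=optics.snapshot("side"); cv2.imwrite("pics/side5.png",p[:,:,::-1])
W=cloud("side",d)[310:360,262:306].reshape(-1,3); w=W[(W[:,2]>.048)&(W[:,2]<.07)]; print(cv2.minEnclosingCircle(w[:,:2].astype(np.float32)))
E
```

```text
time_s: 9.57
ee_pos: [0.4695, -0.2593, 0.1503]
tcp_rot: [-85.5, 88.3, -176.0]
force: [0.1, -0.0, -2.0]
grip_width: 0.0209
time_s: 10.58
ee_pos: [0.4724, -0.2586, 0.3206]
tcp_rot: [-78.9, 88.4, -169.5]
force: [0.5, -0.1, -1.4]
grip_width: 0.0208
tcp [ 0.4724 -0.2586  0.3206] tilt 1.56 ydir [ 1.    -0.009 -0.027] zdir [-0.009 -1.     0.005] w 0.0208 F [ 0.5 -0.1 -1.4] t 10.575
-> units [-0.0172  0.1154 -1.0142] m [-0.0086  0.0577 -0.5071]
((0.4661077558994293, -0.2592371702194214), 0.032503362745046616)
```

The beaker has not moved. Carrying back.

```bash
python3 -m jog '[[-1,[-0.01,0.005,-0.02],0],[-1,[-0.005,0.008,-0.04],0],[-1,[0,0.008,-0.06],0],[-1,[0,0.008,-0.07],0],[-1,[0,0.008,-0.07],0],[-1,[0,0.008,-0.07],0],[-1,[0,0.008,-0.07],0],[-1,[0,0.008,-0.07],0]]'; python3 -m jog '[[-1,[0,0.008,-0.07],0],[-1,[0,0.008,-0.07],0],[-1,[0,0.008,-0.07],0],[-1,[0,0.008,-0.06],0],[-1,[0,0.008,-0.05],0],[-1,[0,0.005,-0.03],0],[-1,[0,0,-0.01],0],[-1,[0,0,0],0]]';python3 - <<'E'
from h import *
go([.535,.248,.32])
E
```

```text
time_s: 11.62
ee_pos: [0.5045, -0.0088, 0.3238]
tcp_rot: [-90.6, 88.1, 178.9]
force: [-0.1, 0.1, -0.9]
grip_width: 0.0211
time_s: 12.62
ee_pos: [0.5235, 0.1871, 0.322]
tcp_rot: [-91.8, 87.9, 178.3]
force: [0.4, -0.2, -0.3]
grip_width: 0.0214
tcp [0.5235 0.1871 0.322 ] tilt 2.11 ydir [ 0.999  0.001 -0.037] zdir [ 0.001 -1.    -0.001] w 0.0214 F [ 0.4 -0.2 -0.3] t 12.625
-> units [ 0.0032  0.0233 -0.1217] m [ 0.0016  0.0116 -0.0609]
```

```bash
python3 -m jog '[[-1,[0,0.008,-0.03],0],[-1,[0,0.01,-0.04],0],[-1,[0,0.008,-0.03],0],[-1,[0,0,-0.015],0],[-1,[0,0,0],0],[-1,[0,0,0],0]]';python3 - <<'E'
from h import *
s,p,R=pose(); q=p+R[:,0]*.123; print("tip pred",q.round(4), R[:,0].round(3))
go([.536,.248,.144])
for n in ["scene","side"]:
    p,d=optics.snapshot(n); cv2.imwrite(f"pics/{n}6.png",p[:,:,::-1])
    W=cloud(n,d); m=(np.hypot(W[...,0]-.535,W[...,1]-.248)<.05)
    for a,b in((.19,.215),(.24,.28),):
        w=W[m&(W[...,2]>a)&(W[...,2]<b)]; print(n,a,len(w),w.min(0).round(4) if len(w) else 0,w.max(0).round(4) if len(w) else 0)
E
```

```text
time_s: 13.38
ee_pos: [0.5376, 0.2461, 0.3216]
tcp_rot: [-91.2, 87.9, 178.7]
force: [0.2, 0.5, -1.0]
grip_width: 0.021
tip pred [0.533  0.2462 0.1987] [-0.037  0.001 -0.999]
tcp [0.5376 0.2461 0.3216] tilt 2.11 ydir [ 0.999 -0.003 -0.037] zdir [-0.003 -1.    -0.001] w 0.021 F [ 0.2  0.5 -1. ] t 13.375
-> units [ 0.355   0.0099 -0.0036] m [ 0.1775  0.005  -0.0018]
scene 0.19 44 [0.53   0.24   0.1996] [0.5399 0.2525 0.215 ]
scene 0.24 44 [0.5323 0.2424 0.2402] [0.5396 0.2506 0.2578]
side 0.19 26 [0.5285 0.2352 0.1979] [0.5392 0.2444 0.2136]
side 0.24 60 [0.5317 0.2362 0.2407] [0.5406 0.246  0.2798]
```

View pics/scene6.png

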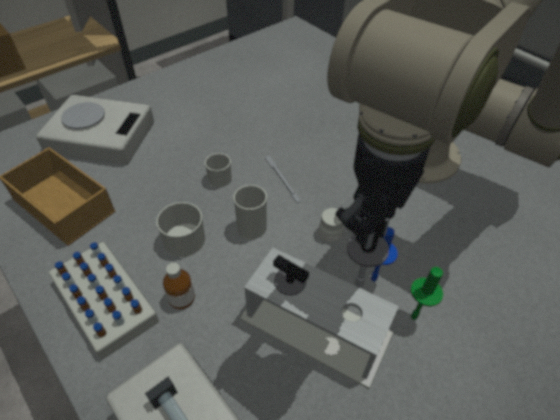

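The probe is above the empty hole at scene (352,312), and the tip measured by depth agrees with the prediction. Descending in stages.

```bash
python3 -m jog '[[-1,[0.03,0.002,-0.002],0],[-1,[0.04,0.001,-0.001],0],[-1,[0.04,0.001,0],0],[-1,[0.03,0,0],0],[-1,[0,0,0],0],[-1,[0,0,0],0]]';python3 - <<'E'
from h import *
s,p,R=pose(); q=p+R[:,0]*.123; print("tip pred",q.round(4), R[:,0].round(3))
go([.536,.248,.144])
E
```

```text
time_s: 14.22
ee_pos: [0.5362, 0.2463, 0.2458]
tcp_rot: [-90.1, 87.7, 179.7]
force: [1.4, -0.6, -0.9]
grip_width: 0.0208
tip pred [0.5314 0.2464 0.1229] [-0.039  0.    -0.999]
tcp [0.5362 0.2463 0.2458] tilt 2.26 ydir [ 0.999 -0.005 -0.039] zdir [-0.005 -1.    -0.   ] w 0.0208 F [ 1.4 -0.6 -0.9] t 14.225
-> units [ 0.2034  0.0075 -0.0033] m [ 0.1017  0.0038 -0.0017]
```

```bash
python3 -m jog '[[-1,[0,0.006,-0.003],0],[-1,[0.03,0.001,0],0],[-1,[0.04,0.002,0],0],[-1,[0.04,0.002,0],0],[-1,[0.04,0.002,0],0],[-1,[0.025,0,0],0],[-1,[0,0,0],0],[-1,[0,0,0],0]]';python3 - <<'E'
from h import *
s,p,R=pose(); q=p+R[:,0]*.123; print("tip pred",q.round(4), R[:,0].round(3))
go([.536,.248,.144])
E
```

```text
time_s: 15.22
ee_pos: [0.5397, 0.248, 0.1534]
tcp_rot: [-90.5, 87.8, 179.2]
force: [-1.3, -0.3, -0.3]
grip_width: 0.0212
tip pred [0.535  0.248  0.0305] [-0.038  0.001 -0.999]
tcp [0.5397 0.248  0.1534] tilt 2.18 ydir [ 0.999 -0.005 -0.038] zdir [-0.005 -1.    -0.   ] w 0.0212 F [-1.3 -0.3 -0.3] t 15.225
-> units [ 0.0192 -0.0067  0.    ] m [ 0.0096 -0.0033  0.    ]
```

```bash
python3 -m jog '[[-1,[0.008,-0.005,0],0],[-1,[0.006,0,0],0],[-1,[0,0,0],0],[-1,[0,0,0],0]]';python3 - <<'E'
from h import *
go([.536,.248,.144])
p,d=optics.snapshot("side"); cv2.imwrite("pics/side7.png",cv2.resize(p[120:240,220:360],None,fx=4,fy=4)[:,:,::-1])
E
```

```text
time_s: 15.72
ee_pos: [0.5373, 0.2482, 0.1475]
tcp_rot: [-91.6, 88.0, 178.2]
force: [0.5, -0.4, -1.7]
grip_width: 0.0211
tcp [0.5373 0.2482 0.1475] tilt 2.04 ydir [ 0.999 -0.005 -0.036] zdir [-0.005 -1.    -0.001] w 0.0211 F [ 0.5 -0.4 -1.7] t 15.725
-> units [ 0.007  -0.0023  0.0004] m [ 0.0035 -0.0011  0.0002]
```

View pics/side7.png

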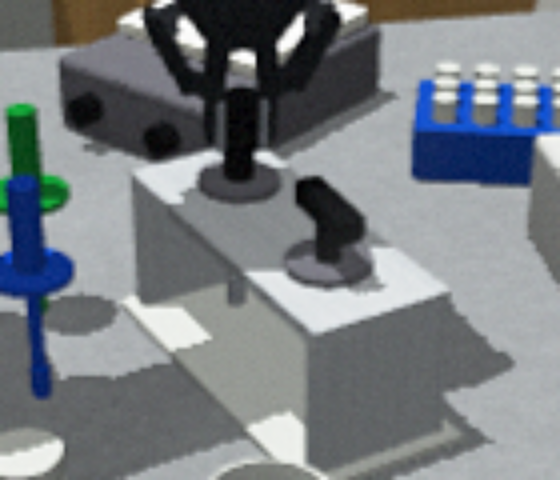

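The crop shows the tip through the hole at (237,290), with the disc just above the plate. I'll lower the last 3 mm and open gradually.

```bash
python3 -m jog '[[-1,[0.004,-0.002,0],0],[-1,[0.002,0,0],0],[-1,[0,0,0],0],[-1,[0,0,0],0]]' 20;python3 - <<'E'
from h import *
go([.536,.248,.144])
E
```

```text
time_s: 16.27
ee_pos: [0.5362, 0.2482, 0.1444]
tcp_rot: [-91.6, 88.0, 178.1]
force: [0.0, 0.4, -1.2]
grip_width: 0.0208
tcp [0.5362 0.2482 0.1444] tilt 2.03 ydir [ 0.999 -0.005 -0.035] zdir [-0.005 -1.    -0.001] w 0.0208 F [ 0.   0.4 -1.2] t 16.275
-> units [ 0.0008 -0.0003  0.0004] m [ 0.0004 -0.0001  0.0002]
```

```bash
python3 -m jog '[[-0.4,[0,0,0],0],[-0.3,[0,0,0],0],[-0.1,[0,0,0],0],[0.2,[0,0,0],0],[0.6,[0,0,0],0],[1,[0,0,0],0],[1,[0,0,0],0],[1,[0,0,0],0]]';python3 - <<'E'
from h import *
go([.536,.248,.30])
p,d=optics.snapshot("side"); cv2.imwrite("pics/side8.png",cv2.resize(p[120:240,220:360],None,fx=4,fy=4)[:,:,::-1])
E
```

```text
time_s: 17.27
ee_pos: [0.5365, 0.2483, 0.145]
tcp_rot: [-92.3, 88.0, 177.5]
force: [-0.6, 0.3, -0.7]
grip_width: 0.0854
tcp [0.5365 0.2483 0.145 ] tilt 1.96 ydir [ 0.999 -0.005 -0.034] zdir [-0.005 -1.    -0.001] w 0.0854 F [-0.6  0.3 -0.7] t 17.275
-> units [-3.098e-01 -1.160e-02  1.000e-04] m [-1.549e-01 -5.800e-03  1.000e-04]
```

View pics/side8.png

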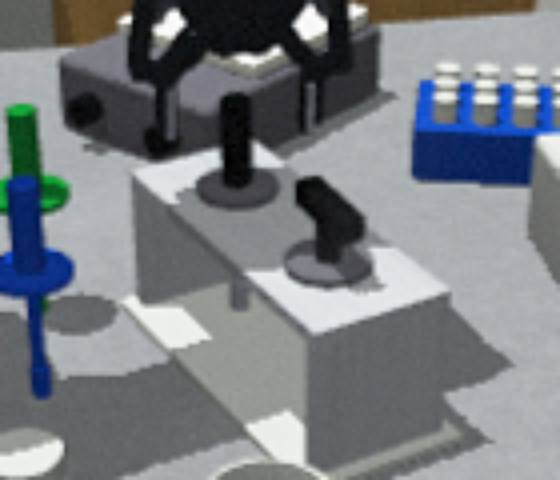

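The probe is free and upright in its hole, with the handle at (235,140) between the open fingers. Now I'll retreat upwards.

```bash
python3 -m jog '[[1,[-0.02,0,0],0],[1,[-0.04,-0.001,0],0],[1,[-0.05,-0.001,0],0],[1,[-0.06,-0.002,0],0],[1,[-0.06,0,0],0],[1,[-0.05,0,0],0],[1,[0,0,0],0],[1,[0,0,0],0]]';python3 - <<'E'
from h import *
from scipy.optimize import least_squares
go([.536,.248,.30])
for n,b in(("scene",(335,375,282,312)),("side",(268,290,143,172))):
    p,d=optics.snapshot(n); cv2.imwrite(f"pics/{n}9.png",p[:,:,::-1])
    W=cloud(n,d)
    w=W[b[2]:b[3],b[0]:b[1]].reshape(-1,3); q=p[b[2]:b[3],b[0]:b[1]].reshape(-1,3)
    for a,c in((.13,.178),(.13,.15),(.16,.178)):
        k=w[(w[:,2]>a)&(w[:,2]<c)&(q.max(1)<80)]
        print(n,a,len(k),least_squares(lambda c:np.hypot(*(k[:,:2]-c).T)-.011,[.534,.247],loss='soft_l1',f_scale=.002).x.round(4))
    k=w[(np.hypot(w[:,0]-.535,w[:,1]-.248)<.02)]; print("top z",k[:,2].max())
k=W[310:360,262:306].reshape(-1,3); k=k[(k[:,2]>.048)&(k[:,2]<.07)]; print("beaker",cv2.minEnclosingCircle(k[:,:2].astype(np.float32)))
E
```

```text
time_s: 18.32
ee_pos: [0.5391, 0.248, 0.293]
tcp_rot: [-93.4, 88.2, 176.3]
force: [-0.2, 0.9, -0.9]
grip_width: 0.0851
tcp [0.5391 0.248  0.293 ] tilt 1.82 ydir [ 0.999 -0.005 -0.032] zdir [-0.005 -1.    -0.002] w 0.0851 F [-0.2  0.9 -0.9] t 18.325
-> units [-0.0138 -0.0066 -0.0001] m [-0.0069 -0.0033 -0.    ]
scene 0.13 197 [0.5337 0.2473]
scene 0.13 75 [0.5336 0.2473]
scene 0.16 80 [0.5338 0.2474]
top z 0.18749260603229642
side 0.13 120 [0.5368 0.2471]
side 0.13 44 [0.5372 0.2466]
side 0.16 48 [0.5363 0.2474]
top z 0.1856206849888989
beaker ((0.4655041992664337, -0.25920772552490234), 0.03255942091345787)
```

View pics/side9.png

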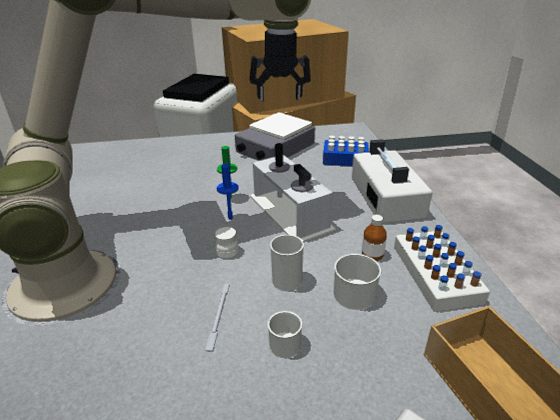

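The probe is back within 1 mm of where it hung, upright, with its top at 186–187 mm. The beaker is where it was, and the gripper is clear at (280,80).

```bash
python3 -c "
from workcell import env
print(env.sign_off())"
```

```text
the job is handed in; nothing more can be done
None
```

I dipped the probe in the smallest beaker, hung it back in its own hole and handed the job in at about 18.4 s of the 51 s allowed. No verdict was reported.

- **Dip:** The tip went about 30 mm below the rim, within about 4 mm of the centre. It stayed there for more than 0.5 s with the tool tilted about 2°. I worked out the tip position from the arm's pose and had confirmed it by depth just before the dip. I saw no sign of contact with the beaker.
- **Probe at the end:** Fits before and after put it within 1 mm of where it hung. It was upright, released and seated, with its top at 186–187 mm.
- **Beaker at the end:** It stood within about 1 mm of where it started.
- **Robot:** The open gripper was about 0.11 m above the probe's handle and touching nothing. In the last picture the stirrer, the look-alikes and the other beakers looked undisturbed.

No check failed. The scene and side cameras differed by about 3 mm on the probe's x position, both before and after, so that is calibration error and not movement.

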